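# Clamp a red and gold plaque in the marking jig

### The arm

A 7-joint arm with a two-finger parallel gripper is mounted at the origin on the work surface. World frame = base frame: x ahead of the robot, y to its left, z up, the work surface at z = 0. Lengths are in m, angles in rad, forces in N, time in s.
With the tool pointing down it reaches from about 0.35 to 0.9 m from the base axis. Payload 7.2 kg.
Tool frame: the origin (TCP) lies on the centre line of the jaws, within the pads' length; the fingertips stand 25 mm ahead of it and the grasp point (between the pads) lies 6 mm ahead of it; z points along the fingers, y is the line along which they close (so a half turn about z gives the same grasp; the last joint's range is limited). The gripper opens to 85 mm and grips with 20 to 120 N. Pads are 22 mm wide; open, the fingers measure 114 mm over their backs; the gripper's body (76 mm by 85 mm) begins 54 mm behind the grasp point. The pads swing forward as they close: fully open they stand 13 mm farther back than shut.
Start: joints at [-1.191, 0.411, -0.013, 1.596, 0.006, 1.134, -0.082], TCP at [0.271, 0.563, 0.256] pointing down, gripper open.
Joint ranges: [-2.95, 2.95], [-0.29, 1.99], [-1.47, 1.44], [0.14, 2.54], [-1.03, 4.17], [0.13, 1.85], [-2.86, 2.86]. Speed limits (rad/s): [2.39, 2.39, 3.01, 3.01, 3.14, 3.14, 3.14].

### API

Orientations are given as a 3x3 rotation matrix whose columns are the frame's x, y, z axes.
In Python, from plant import env gives the robot as it stands.
- The arm moves only by the shell command python3 -m pendant 'ROWS' [FORCE]. ROWS is JSON, a list of rows, each an object with "offset": the shift along the tool's x, y, z as a fraction of full scale, a list of three; "turn": the turn about the tool's z as a fraction of full scale; "claw": the closure, from -1 (fully open) to 1 (shut). In form: [{"offset": [dx, dy, dz], "turn": turn, "claw": claw}, ...]. A call has 1 to 12 rows; each row is the pose to reach, as a shift and turn from the pose commanded when the call began, along the tool's axes at that moment, turning the shorter way round; what a row does not reach only later rows make up. Full scale, the value 1, is 120 mm for a shift and pi rad for a turn. A row lasts 1/10 s, in which the tool goes at most 50 mm and 8.59 degrees, less where a joint would pass 70% of its speed; a pose out of reach is approached as far as the arm can. A call with a number of a shift or a turn outside -1 to 1 is refused whole. A call with a gripper value outside its range is refused whole. The fingers move at their own pace and stop on an object; FORCE is the grip in N (left out, the last holds). Time passes only in rows, so rows that repeat a pose let the fingers close. It gives the time, the measured TCP pose, the force, the opening and the grip force at its end, in the units of the state.
- env.get_obs(): the state, without advancing time (a new reading comes with each control period).
- env.capture(name): name is "side" or "top" or "wrist"; returns a dict with "pixels" (420x560x3 uint8, red, green, blue), "range_z" (420x560 float32, m along the optical axis (not along the pixel's ray), 0 where there is no reading), "vfov" (degrees; the focal length in pixels is half the picture's height over the tangent of half this angle, whatever the lens; pixels are square), "cx", "cy" (the principal point, pixels), "distortion" ([k1, k2, p1, p2, k3] as OpenCV has them; the pictures are not rectified), "view" (4x4, takes a point from world to camera coordinates); the wrist camera has in their place "T_tool_cam" (4x4, takes a point from camera to tool coordinates, whose origin is the TCP and whose axes are the flange's). Camera axes: x right, y down, z forward; pixel columns grow to the right and rows downward; lengths in m; the calibration is good to about 2 mm. A picture is of the moment at which its call begins: read the wrist's pose just before it.
- env.finish_job(): hands the job in; it is judged then, once.
The state is a dict: "time": time; "joint_positions": joint angles; "qvel": joint speeds; "effort": joint torques, N m; "position": TCP position; "orientation": TCP orientation; "ft_force": force on the tool from outside, world axes, zero at the start; "ft_torque": the same for the moment, N m; "finger_gap": finger opening in m; "gripper_force": force on a finger pad.
Only numpy, scipy, OpenCV 4.12 (cv2) and the standard library are available. Lean on these libraries where they do the work, as an engineer would, in place of code of your own. Each camera call takes 0.05 s, during which the arm holds its last target. There are 200 camera calls.

### The job

Set the red plaque into the marking jig, gold face up, lying flat between the two low rails, and slide it gently along them until its end has pushed the brass plunger of the end stop fully home. Then push the red clamp handle (do not grip it) down over centre to its own stop, without forcing it, so that the rubber pad holds the plaque, let go of everything, and leave the other things on the desk where they are.

Things in the scene. Friction and masses are not known exactly. Their poses are not given: they have to be found in the camera images.
- plaque_center (a point): Centre of the loose plaque: a red block 140 (own x) x 60 (own y) x 26 (z) mm with a gold face on top, about 0.35 kg, lying flat on the desk at the start with its gold face up. Either end may go first.
- bed_top (a point): Centre line of the channel on top of the fixed wooden bed, 15 mm above the desk, midway along the 320 mm bed. x runs along the rails to the end stop (away from the robot), y to the clamp, z up. Two aluminium rails, x = -140 to 100, 65 mm apart inside (2.5 mm play each side of the plaque), 10 mm wide, only 6 mm high: the plaque stands 20 mm above them. Nothing is over the channel at x below 25.
- plunger (a joint): Travel, m, of the brass plunger (16 mm across, axis 14 mm above the bed, mid-channel) on the blue end stop: 0 out, 0.006 home (rigid). Soft spring, under 1 N, weaker than the plaque's friction, so it stays in. The stop (60 wide, 30 mm high) was left at an unreported place: the seated plaque's centre may end at x = 0 to 30 mm from bed_top: find it by feel.
- handle (a joint): Clamp handle angle, rad: 0 fully open, 1.32 closed on its own rigid stop. The handle rises 1.407 minus this above the horizontal, pointing to the bed's +y. Starts at 0.05 to 0.35; stays where left. With the plaque under the pad it is stiff from about 0.7, most near 0.9 (about 9 to 13 N at the grip), passes centre at 1.20 and is then pulled home; short of that it springs back.
- handle_hinge (a point): Axis of the handle, which runs along the bed's x axis; axes as the bed's. It is 15 mm above the bed, 100 mm to the +y side of the channel's middle.
- handle_grip (a point): Point in the middle of the red handle grip's section, 110 mm from the handle's axis. The grip is straight, 22 mm wide (along the bed's x) and 14 mm thick, and runs from 40 to 135 mm from the axis. Its own y axis points outward along the handle, its z axis out of the face to push on.
- clamp: Toggle clamp on the bed; axes as the bed's, origin under the bed at bed_top x = 50, y = 0, z = -15 mm. Its steel post is at y = 57 to 113, up to 70 mm above the bed. Open, its 88 mm bar slants up over the channel there, pad at least 15 mm above the plaque's top. Closed, its 22 mm rubber pad presses the plaque mid-channel.
- done_plaque: Bystander: a finished brown plaque with a silver face, same size, lying flat on the desk; origin under its centre. Leave alone.
- envelopes: Bystander: a banded bundle of red envelopes, 90 x 170 x 45 mm. Leave alone.
- calculator: Bystander: a grey desk calculator, 150 x 110 x 26 mm. Leave alone.
- coins: Bystander: a stack of coins, 26 mm across, 20 mm high. Leave alone.
- stamp: Bystander: a wooden rubber stamp, 45 x 30 mm, 68 mm high. Leave alone.
- binder_clip: Bystander: a green binder clip, 45 x 32 x 16 mm. Leave alone.
- pencil: Bystander: a yellow pencil, 200 x 7 mm, lying. Leave alone.
- pencil_cup: Bystander: a blue cup, 72 mm across, 95 mm high. Leave alone.

How it is judged:
By the outcome, as a careful person would: the job done as asked, in the order asked, and still so for the second after the job is handed in, with the robot touching nothing.
It also fails if it takes over 67 s, if anything falls off the work surface, if the arm or the gripper's body presses on something with over 40 N, if the wrist force passes 120 N, or if a joint passes its speed limit or range.

## Working session

There is one attempt and no reset: what is moved stays moved. The work goes in short steps, Python scripts to look and compute and a shell command to move; the robot and the scene stay as the last step left them, time stands still between calls to the robot, and variables do not carry over. Pictures are saved under pics/ and viewed, at most 10 in all, crops included, and the job is handed in when it is done.

```bash
mkdir -p pics
cat > h.py <<'E'
import numpy as np,cv2
from plant import env
def cap(n):
    s=env.get_obs(); c=env.capture(n)
    f=210/np.tan(np.radians(c["vfov"])/2)
    c["K"]=np.array([[f,0,c["cx"]],[0,f,c["cy"]],[0,0,1]]); c["D"]=np.array(c["distortion"],float)
    if "view" in c: c["T"]=np.linalg.inv(np.array(c["view"]))
    else:
        W=np.eye(4); W[:3,:3]=s["orientation"]; W[:3,3]=s["position"]; c["T"]=W@np.array(c["T_tool_cam"])
    return c
def save(c,n): cv2.imwrite("pics/"+n,c["pixels"][:,:,::-1])
def ray(c,uv,z):
    p=cv2.undistortPoints(np.array(uv,float).reshape(-1,1,2),c["K"],c["D"]).reshape(-1,2)
    d=np.c_[p,np.ones(len(p))]@c["T"][:3,:3].T; o=c["T"][:3,3]
    return o+d*((z-o[2])/d[:,2])[:,None]
def proj(c,P):
    M=np.linalg.inv(c["T"]); return cv2.projectPoints(np.array(P,float).reshape(-1,1,3),cv2.Rodrigues(M[:3,:3])[0],M[:3,3],c["K"],c["D"])[0].reshape(-1,2)
def cloud(c):
    v,u=np.mgrid[0:420,0:560]; uv=np.c_[u.ravel(),v.ravel()].astype(float)
    p=cv2.undistortPoints(uv.reshape(-1,1,2),c["K"],c["D"]).reshape(-1,2)
    z=c["range_z"].ravel(); P=np.c_[p,np.ones(len(p))]*z[:,None]
    P=P@c["T"][:3,:3].T+c["T"][:3,3]; P[z==0]=np.nan
    return P.reshape(420,560,3)
def masks(c):
    return cv2.cvtColor(c["pixels"],cv2.COLOR_RGB2HSV)
E
python3 - <<'E'
from h import *
c=cap("top"); save(c,"top.png"); d=cap("side"); save(d,"side.png")
import pickle; pickle.dump((c,d),open("c.pkl","wb"))
s=env.get_obs(); print(s["orientation"],s["position"],s["ft_force"],c["T"][:3,3],d["T"][:3,3])
E
```

```text
[[-9.01432611e-01  4.32919144e-01 -5.12791076e-04]
 [ 4.32919431e-01  9.01431621e-01 -1.34111875e-03]
 [-1.18349888e-04 -1.43092539e-03 -9.99998969e-01]] [0.27045314 0.56300678 0.25553657] [ 0.54251333 -0.27605486 -0.02023953] [ 0.35949216 -0.01710398  1.34344586] [ 0.23711629 -0.8319837   0.97612486]
```

View pics/top.png

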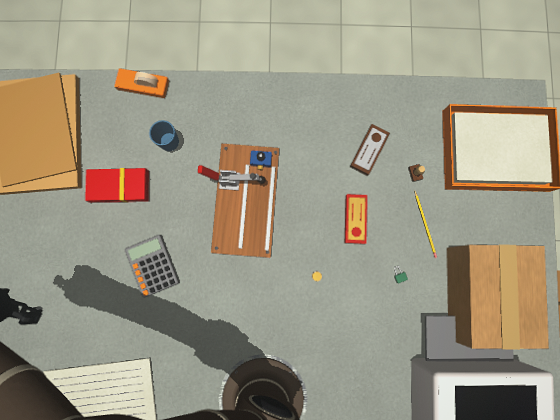

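View pics/side.png

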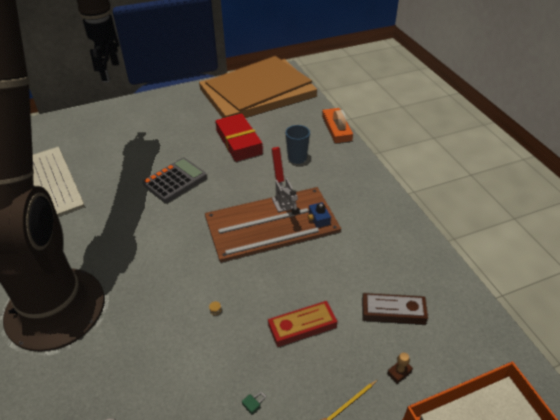

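Top view: the plaque is at about (356,219), the bed at (245,200) with its rails from (240,248) and (268,250) upward, the stop at (261,157) and the handle at (207,173). The side view shows the same layout, and the desk around the plaque is clear.

Run:
```python
from h import *
import pickle
c,d=pickle.load(open("c.pkl","rb"))
for n,c in (("top",c),("side",d)):
    h=masks(c); H,S,V=h[...,0],h[...,1],h[...,2]; P=cloud(c)
    roi=np.zeros((420,560),bool)
    if n=="top": roi[185:250,335:375]=1
    else: roi[295:350,260:345]=1
    # plaque top: by depth
    m=roi&(P[...,2]>0.019)&(P[...,2]<0.034)&(S>110)
    print(n,"z med",np.median(P[m][:,2]),"desk",np.nanmedian(P[...,2][roi&(S<60)]))
    u=np.argwhere(m)[:,::-1]; pts=ray(c,u,0.026)[:,:2]
    r=cv2.minAreaRect((pts*1000).astype(np.float32)); print("plaque",r)
    roi=np.zeros((420,560),bool)
    if n=="top": roi[138:265,205:285]=1
    else: roi[180:260,200:345]=1
    m=roi&(P[...,2]>0.008)&(P[...,2]<0.026); u=np.argwhere(m)[:,::-1]; pts=ray(c,u,0.015)[:,:2]
    print("bed",cv2.minAreaRect((pts*1000).astype(np.float32)))
    b=roi&(H>100)&(H<130)&(S>120)&(V>60); print("blue",np.nanmedian(P[b],0),np.nanmax(P[b],0),np.nanmin(P[b],0))
    w=roi&(S<50)&(V>150)&(P[...,2]<0.03); 
    k,l,st,ce=cv2.connectedComponentsWithStats(w.astype(np.uint8))
    for i in range(1,k):
        if st[i,4]>60:
            q=ray(c,np.argwhere(l==i)[:,::-1],0.021)[:,:2]; print("rail",cv2.minAreaRect((q*1000).astype(np.float32)),st[i,4])
    r=(roi if n=="side" else roi|False).copy()
    if n=="top": r[160:190,190:225]=1
    else: r[140:190,265:290]=1
    g=r&((H<6)|(H>174))&(S>170)&(P[...,2]>0.04); q=P[g]; print("handle",len(q),q.min(0),q.max(0),q.mean(0))
```

```text
top z med 0.026425710120744572 desk 5.484477067096982e-05
plaque ((504.76593017578125, -254.05471801757812), (59.64138412475586, 139.34536743164062), 89.74099731445312)
bed ((552.75927734375, 69.21820068359375), (187.24290466308594, 323.35272216796875), 86.63529968261719)
blue [0.66587355 0.01991674 0.04506642] [0.6902577  0.04864777 0.0520632 ] [ 0.64933911 -0.00849402  0.03762848]
rail ((551.7492065429688, 63.543033599853516), (363.3548583984375, 229.4049530029297), 1.1917577981948853) 3309
rail ((529.9595947265625, -10.474258422851562), (9.945615768432617, 239.19766235351562), 86.6351089477539) 293
rail ((507.9139099121094, 65.8830795288086), (10.181416511535645, 186.16302490234375), 86.64060974121094) 236
rail ((588.9186401367188, 108.84429931640625), (54.879085540771484, 13.032098770141602), 87.95428466796875) 62
handle 150 [0.59891554 0.13377032 0.07065499] [0.61963397 0.17807989 0.15994228] [0.60913749 0.15541624 0.12396644]
side z med 0.026890641499068613 desk 0.0005343011564520328
plaque ((506.70416259765625, -257.400390625), (63.790565490722656, 139.31996154785156), 88.7321548461914)
bed ((564.8610229492188, 121.8407974243164), (310.91839599609375, 327.3249206542969), 85.82850646972656)
blue [0.66494765 0.00655757 0.04552518] [0.68849982 0.04532491 0.05117227] [ 0.65215012 -0.01008279  0.03922639]
rail ((501.48626708984375, 70.55689239501953), (4.299816608428955, 146.59878540039062), 87.3250961303711) 66
rail ((497.1312255859375, -5.290600776672363), (4.651578426361084, 154.51646423339844), 86.1679458618164) 79
handle 204 [0.6024521  0.13328485 0.07298936] [0.62016286 0.17358126 0.158769  ] [0.61144218 0.15240578 0.1186981 ]
```

```bash
python3 -m pendant '[{"offset":[-0.9,-1,0],"turn":0,"claw":-1},{"offset":[-0.9,-1,0],"turn":0,"claw":-1},{"offset":[-0.9,-1,0],"turn":0,"claw":-1},{"offset":[-0.9,-1,0],"turn":0,"claw":-1},{"offset":[-0.9,-1,0],"turn":0,"claw":-1}]' 40
python3 -m pendant '[{"offset":[-0.9,-1,0],"turn":0,"claw":-1},{"offset":[-0.9,-1,0],"turn":0,"claw":-1},{"offset":[-0.9,-1,0],"turn":0,"claw":-1},{"offset":[-0.9,-1,0],"turn":0,"claw":-1},{"offset":[-0.9,-1,0],"turn":0,"claw":-1}]'
python3 -m pendant '[{"offset":[-0.9,-1,0],"turn":0,"claw":-1},{"offset":[-0.9,-1,0],"turn":0,"claw":-1},{"offset":[-0.9,-1,0],"turn":0,"claw":-1},{"offset":[-0.9,-1,0],"turn":0,"claw":-1},{"offset":[-0.9,-1,0],"turn":0,"claw":-1}]'
python3 -m pendant '[{"offset":[-0.9,-1,0],"turn":0,"claw":-1},{"offset":[-0.9,-1,0],"turn":0,"claw":-1},{"offset":[-0.9,-1,0],"turn":0,"claw":-1},{"offset":[-0.9,-1,0],"turn":0,"claw":-1},{"offset":[-0.9,-1,0],"turn":0,"claw":-1}]'
```

```text
time: 0.6
position: [0.317, 0.4065, 0.2565]
orientation: [[-0.9, 0.436, 0.0], [0.436, 0.9, -0.0], [-0.0, -0.0, -1.0]]
ft_force: [-0.4, 1.1, -0.3]
finger_gap: 0.0856
gripper_force: 0.0
time: 1.1
position: [0.3619, 0.2535, 0.2565]
orientation: [[-0.901, 0.435, 0.0], [0.435, 0.901, 0.0], [-0.0, 0.001, -1.0]]
ft_force: [0.1, 0.6, 0.7]
finger_gap: 0.0854
gripper_force: 0.0
time: 1.6
position: [0.4077, 0.0994, 0.2564]
orientation: [[-0.901, 0.434, 0.001], [0.434, 0.901, 0.0], [-0.0, 0.0, -1.0]]
ft_force: [-0.3, 0.8, 0.5]
finger_gap: 0.0854
gripper_force: 0.0
time: 2.1
position: [0.4535, -0.0552, 0.2561]
orientation: [[-0.901, 0.433, 0.0], [0.433, 0.901, -0.0], [-0.0, -0.0, -1.0]]
ft_force: [0.5, 0.9, -0.5]
finger_gap: 0.0857
gripper_force: 0.0
```

```bash
python3 -m pendant '[{"offset":[-0.9,-1,0.3],"turn":-0.14,"claw":-1},{"offset":[-0.9,-1,0.3],"turn":-0.14,"claw":-1},{"offset":[-0.9,-1,0.3],"turn":-0.14,"claw":-1},{"offset":[-0.9,-1,0.3],"turn":-0.14,"claw":-1},{"offset":[-0.9,-1,0.3],"turn":-0.14,"claw":-1}]'
python3 -m pendant '[{"offset":[0.16,-0.37,0.5],"turn":0,"claw":-1},{"offset":[0.16,-0.37,0.5],"turn":0,"claw":-1},{"offset":[0.16,-0.37,0.5],"turn":0,"claw":-1},{"offset":[0.16,-0.37,0.5],"turn":0,"claw":-1}]'
cat > look.py <<'E'
from h import *
import sys
c=cap("wrist"); save(c,sys.argv[1]); P=cloud(c); h=masks(c)
m=(P[...,2]>0.02)&(P[...,2]<0.034)&(h[...,1]>110)
k,l,st,ce=cv2.connectedComponentsWithStats(m.astype(np.uint8)); i=1+st[1:,4].argmax()
q=ray(c,np.argwhere(l==i)[:,::-1],0.026)[:,:2]
print(cv2.minAreaRect((q*1000).astype(np.float32)),st[i]); print(env.get_obs()["position"])
E
python3 look.py w1.png
```

```text
time: 2.6
position: [0.4989, -0.2131, 0.2186]
orientation: [[-1.0, 0.006, -0.002], [0.006, 1.0, -0.002], [0.002, -0.002, -1.0]]
ft_force: [-0.3, 0.1, -0.7]
finger_gap: 0.0852
gripper_force: 0.0
time: 3.0
position: [0.4795, -0.2524, 0.1599]
orientation: [[-1.0, 0.005, -0.001], [0.005, 1.0, 0.002], [0.001, 0.002, -1.0]]
ft_force: [-0.2, -0.1, -0.0]
finger_gap: 0.0851
gripper_force: 0.0
((505.15093994140625, -256.0054626464844), (59.427913665771484, 139.536376953125), 88.51704406738281) [  238   150    78   160 11439]
[ 0.48000665 -0.25262258  0.16068693]
```

View pics/w1.png

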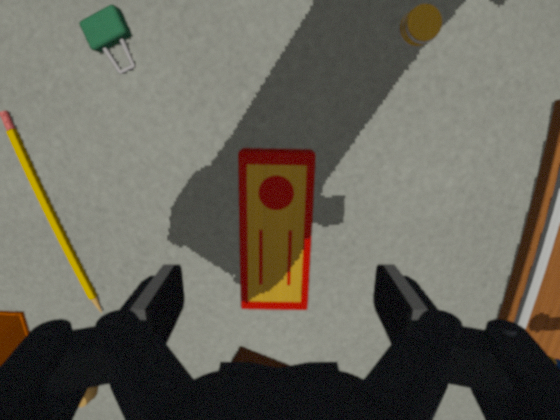

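The wrist view shows the plaque at pixels (275,230), centred between the open fingers and nearly aligned with them. Its centre is (0.505, -0.256). Next I descend and grip.

```bash
python3 -m pendant '[{"offset":[0,-0.03,0.4],"turn":0.005,"claw":-1},{"offset":[0,-0.03,0.75],"turn":0.005,"claw":-1},{"offset":[0,-0.03,0.9],"turn":0.005,"claw":-1},{"offset":[0,-0.03,0.9],"turn":0.005,"claw":-1}]'
python3 -m pendant '[{"offset":[0,0,0.1],"turn":0,"claw":-1},{"offset":[0,0,0.18],"turn":0,"claw":-1},{"offset":[0,0,0.18],"turn":0,"claw":-1},{"offset":[0,0,0.18],"turn":0,"claw":1},{"offset":[0,0,0.18],"turn":0,"claw":1},{"offset":[0,0,0.18],"turn":0,"claw":1},{"offset":[0,0,0.18],"turn":0,"claw":1},{"offset":[0,0,0.18],"turn":0,"claw":1},{"offset":[0,0,0.18],"turn":0,"claw":1},{"offset":[0,0,0.18],"turn":0,"claw":1}]' 40
```

```text
time: 3.45
position: [0.4784, -0.2562, 0.0508]
orientation: [[-1.0, 0.021, -0.002], [0.021, 1.0, 0.002], [0.002, 0.002, -1.0]]
ft_force: [0.0, -0.4, -0.4]
finger_gap: 0.0853
gripper_force: 0.0
time: 4.45
position: [0.4784, -0.2587, 0.0316]
orientation: [[-1.0, 0.023, 0.001], [0.023, 1.0, 0.001], [-0.001, 0.001, -1.0]]
ft_force: [-1.1, 2.7, 5.9]
finger_gap: 0.0591
gripper_force: 42.4
```

```bash
python3 -m pendant '[{"offset":[0,0,-0.25],"turn":0,"claw":1},{"offset":[0,0,-0.5],"turn":0,"claw":1},{"offset":[0,0,-0.5],"turn":0,"claw":1}]'
python3 -m pendant '[{"offset":[0,0.4,0],"turn":0,"claw":1},{"offset":[0,0.7,0],"turn":0,"claw":1},{"offset":[0,1,0],"turn":0,"claw":1}]'
python3 -m pendant '[{"offset":[0,0.35,0],"turn":0,"claw":1},{"offset":[0,0.7,0],"turn":0,"claw":1},{"offset":[0,1,0],"turn":0,"claw":1}]'
python3 -m pendant '[{"offset":[0.04,0.3,0],"turn":0.0115,"claw":1},{"offset":[0.04,0.41,0],"turn":0.0115,"claw":1},{"offset":[0.04,0.41,0],"turn":0.0115,"claw":1},{"offset":[0.04,0.41,0],"turn":0.0115,"claw":1}]'
cat > look2.py <<'E'
from h import *
import sys
s=env.get_obs(); B=np.array([.5521,.0258]); a=-np.radians(3.365); X=np.array([np.cos(a),np.sin(a)]); Y=np.array([-X[1],X[0]])
print("tcp bed",(s["position"][:2]-B)@X,(s["position"][:2]-B)@Y,s["position"][2], "yaw err",np.degrees(np.arctan2(*s["orientation"][:2,1][::-1])-a)-90,s["ft_force"])
c=cap("wrist"); save(c,sys.argv[1]); P=cloud(c); h=masks(c)
w=(h[...,1]<50)&(h[...,2]>110)&(abs(P[...,2]-.021)<.006)
k,l,st,ce=cv2.connectedComponentsWithStats(w.astype(np.uint8))
for i in range(1,k):
    if st[i,4]>300:
        q=ray(c,np.argwhere(l==i)[:,::-1],0.021)[:,:2]-B; r=cv2.minAreaRect((np.c_[q@X,q@Y]*1000).astype(np.float32)); print("rail",r,st[i,4])
zt=float(sys.argv[2]); m=(abs(P[...,2]-zt)<.006)&(h[...,1]>110)
k,l,st,ce=cv2.connectedComponentsWithStats(m.astype(np.uint8)); i=1+st[1:,4].argmax()
q=ray(c,np.argwhere(l==i)[:,::-1],zt)[:,:2]-B; print("plaque",cv2.minAreaRect((np.c_[q@X,q@Y]*1000).astype(np.float32)),st[i,4],np.median(P[l==i][:,2]))
E
python3 look2.py w2.png 0.086
```

```text
time: 4.75
position: [0.4798, -0.2605, 0.0942]
orientation: [[-1.0, 0.024, 0.006], [0.024, 1.0, -0.002], [-0.006, -0.002, -1.0]]
ft_force: [0.5, -1.3, -3.0]
finger_gap: 0.0593
gripper_force: 46.0
time: 5.05
position: [0.4801, -0.1377, 0.09]
orientation: [[-1.0, 0.024, -0.001], [0.024, 1.0, 0.0], [0.001, 0.0, -1.0]]
ft_force: [0.4, 0.4, -3.1]
finger_gap: 0.0593
gripper_force: 46.0
time: 5.35
position: [0.4829, -0.0169, 0.09]
orientation: [[-1.0, 0.023, -0.001], [0.023, 1.0, 0.0], [0.001, 0.0, -1.0]]
ft_force: [0.5, 1.2, -2.9]
finger_gap: 0.0591
gripper_force: 46.0
time: 5.75
position: [0.4799, 0.0294, 0.0904]
orientation: [[-0.998, 0.059, -0.0], [0.059, 0.998, -0.001], [0.0, -0.001, -1.0]]
ft_force: [-0.3, -0.4, -3.2]
finger_gap: 0.0589
gripper_force: 46.1
tcp bed -0.07232812060719779 -0.000631597463377685 0.09035723670167006 yaw err -0.04072275330312891 [-0.26354976 -0.43025524 -3.19544467]
rail ((-120.65697479248047, -37.00776672363281), (10.259242057800293, 34.1951904296875), 89.93596649169922) 1025
rail ((-114.24227905273438, 37.522247314453125), (47.032405853271484, 11.181955337524414), 0.012014579027891159) 1173
plaque ((-72.8435287475586, -1.1438846588134766), (86.2486572265625, 61.21607208251953), 0.04940185323357582) 23979 0.08533590818113775
```

View pics/w2.png

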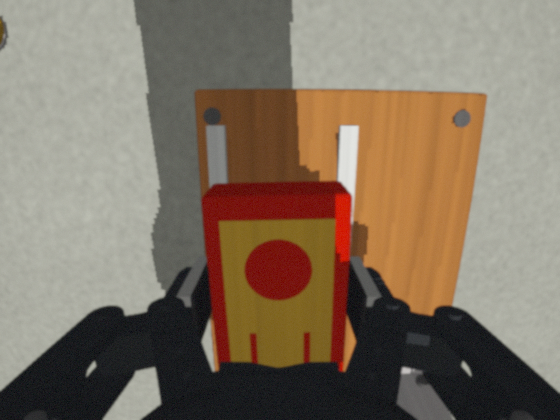

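The wrist view shows the plaque held square over the channel, with the rails at columns 217 and 348 on either side. It needs about 1.2 mm of shift towards +y before I lower it.

```bash
python3 -m pendant '[{"offset":[0,0.01,0.15],"turn":0,"claw":1},{"offset":[0,0.01,0.28],"turn":0,"claw":1},{"offset":[0,0.01,0.31],"turn":0,"claw":1},{"offset":[0,0.01,0.34],"turn":0,"claw":1},{"offset":[0,0.01,0.34],"turn":0,"claw":1}]'
python3 -m pendant '[{"offset":[0,0,0.01],"turn":0,"claw":1},{"offset":[0,0,0.015],"turn":0,"claw":1},{"offset":[0,0,0.015],"turn":0,"claw":1}]'
```

```text
time: 6.3
position: [0.4802, 0.0305, 0.0499]
orientation: [[-0.998, 0.061, -0.0], [0.061, 0.998, -0.0], [0.0, -0.0, -1.0]]
ft_force: [0.3, -1.0, -2.7]
finger_gap: 0.0591
gripper_force: 46.0
time: 6.6
position: [0.4803, 0.0314, 0.0484]
orientation: [[-0.998, 0.06, 0.001], [0.06, 0.998, 0.0], [-0.0, 0.0, -1.0]]
ft_force: [-0.3, -0.1, -3.1]
finger_gap: 0.0592
gripper_force: 46.0
```

```bash
python3 -m pendant '[{"offset":[0,0,0.008],"turn":0,"claw":1},{"offset":[0,0,0.012],"turn":0,"claw":1},{"offset":[0,0,0.012],"turn":0,"claw":1}]'
python3 -m pendant '[{"offset":[0,0,0.004],"turn":0,"claw":1},{"offset":[0,0,0.008],"turn":0,"claw":1},{"offset":[0,0,0.008],"turn":0,"claw":1}]'
```

```text
time: 6.9
position: [0.4802, 0.0314, 0.0467]
orientation: [[-0.998, 0.06, 0.0], [0.06, 0.998, 0.0], [-0.0, 0.0, -1.0]]
ft_force: [-0.7, 0.5, -2.6]
finger_gap: 0.0585
gripper_force: 46.2
time: 7.2
position: [0.4802, 0.0314, 0.0466]
orientation: [[-0.998, 0.06, 0.0], [0.06, 0.998, 0.001], [-0.0, 0.001, -1.0]]
ft_force: [-3.8, 0.5, 11.7]
finger_gap: 0.059
gripper_force: 47.8
```

```bash
python3 -m pendant '[{"offset":[0,0,-0.01],"turn":0,"claw":-1},{"offset":[0,0,-0.01],"turn":0,"claw":-1},{"offset":[0,0,-0.01],"turn":0,"claw":-1},{"offset":[0,0,-0.01],"turn":0,"claw":-1},{"offset":[0,0,-0.01],"turn":0,"claw":-1},{"offset":[0,0,-0.01],"turn":0,"claw":-1},{"offset":[0,0,-0.3],"turn":0,"claw":-1},{"offset":[0,0,-0.7],"turn":0,"claw":-1},{"offset":[0,0,-1],"turn":0,"claw":-1},{"offset":[0,0,-1],"turn":0,"claw":-1}]'
python3 look2.py w3.png 0.041
```

```text
time: 8.2
position: [0.4828, 0.0314, 0.17]
orientation: [[-0.998, 0.06, 0.007], [0.06, 0.998, 0.002], [-0.007, 0.003, -1.0]]
ft_force: [-0.4, -0.4, 0.0]
finger_gap: 0.0857
gripper_force: 0.0
tcp bed -0.06954258779406298 0.0015110449839473225 0.16999923770981956 yaw err -0.08197068962304854 [-0.39443766 -0.43261837  0.01237229]
rail ((-103.19673156738281, 37.71765899658203), (10.755552291870117, 68.64481353759766), 89.96382904052734) 1050
rail ((0.9888191223144531, 38.36296081542969), (11.412369728088379, 96.66229248046875), 89.0678939819336) 906
rail ((48.20272445678711, -37.16710662841797), (10.774272918701172, 103.30674743652344), 89.9205551147461) 1009
rail ((32.4749870300293, 73.5770263671875), (33.94411849975586, 12.06998062133789), 89.23184204101562) 365
rail ((80.54147338867188, 37.381927490234375), (39.2906608581543, 10.39545726776123), 0.10515891015529633) 331
plaque ((-45.03839874267578, 0.9047069549560547), (139.89610290527344, 59.00051498413086), 0.9800874590873718) 11794 0.04157094738983269
```

View pics/w3.png

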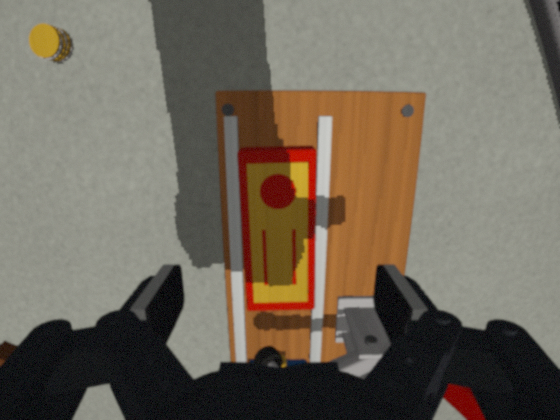

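The plaque lies flat between the rails, its centre at x = -45 mm and its rear end near row 150. The stop is at the bottom of the picture. Next I shut the gripper and go down behind the plaque.

```bash
python3 -m pendant '[{"offset":[0.3,-0.01,0],"turn":0,"claw":1},{"offset":[0.57,-0.01,0],"turn":0,"claw":1},{"offset":[0.57,-0.01,0],"turn":0,"claw":1},{"offset":[0.57,-0.01,0.2],"turn":0,"claw":1},{"offset":[0.57,-0.01,0.5],"turn":0,"claw":1},{"offset":[0.57,-0.01,0.8],"turn":0,"claw":1},{"offset":[0.57,-0.01,0.96],"turn":0,"claw":1},{"offset":[0.57,-0.01,0.96],"turn":0,"claw":1},{"offset":[0.57,-0.01,0.96],"turn":0,"claw":1}]' 20
python3 - <<'E'
from h import *
s=env.get_obs(); B=np.array([.5521,.0258]); a=-np.radians(3.365); X=np.array([np.cos(a),np.sin(a)]); Y=np.array([-X[1],X[0]])
print((s["position"][:2]-B)@X,(s["position"][:2]-B)@Y)
E
```

```text
time: 9.15
position: [0.4116, 0.0337, 0.0501]
orientation: [[-0.998, 0.06, -0.002], [0.06, 0.998, -0.001], [0.002, -0.001, -1.0]]
ft_force: [-0.2, -0.3, 0.5]
finger_gap: 0.0003
gripper_force: 0.0
-0.14068287168629912 -0.0003475523585618791
```

```bash
python3 -m pendant '[{"offset":[-0.05,0,0],"turn":0,"claw":1},{"offset":[-0.09,0,0],"turn":0,"claw":1},{"offset":[-0.12,0,0],"turn":0,"claw":1},{"offset":[-0.15,0,0],"turn":0,"claw":1},{"offset":[-0.18,0,0],"turn":0,"claw":1},{"offset":[-0.21,0,0],"turn":0,"claw":1},{"offset":[-0.24,0,0],"turn":0,"claw":1},{"offset":[-0.27,0,0],"turn":0,"claw":1},{"offset":[-0.3,0,0],"turn":0,"claw":1},{"offset":[-0.33,0,0],"turn":0,"claw":1},{"offset":[-0.36,0,0],"turn":0,"claw":1},{"offset":[-0.38,0,0],"turn":0,"claw":1}]'
python3 -m pendant '[{"offset":[-0.015,0,0],"turn":0,"claw":1},{"offset":[-0.03,0,0],"turn":0,"claw":1},{"offset":[-0.045,0,0],"turn":0,"claw":1},{"offset":[-0.06,0,0],"turn":0,"claw":1}]'
python3 look2.py w4.png 0.041
```

```text
time: 10.35
position: [0.4581, 0.0314, 0.0505]
orientation: [[-0.998, 0.06, 0.001], [0.06, 0.998, -0.0], [-0.001, -0.0, -1.0]]
ft_force: [-2.6, -0.3, -0.1]
finger_gap: 0.0003
gripper_force: 1.2
time: 10.75
position: [0.4647, 0.0311, 0.0505]
orientation: [[-0.998, 0.06, 0.0], [0.06, 0.998, -0.0], [-0.0, 0.0, -1.0]]
ft_force: [-1.1, -0.4, -0.1]
finger_gap: -0.0001
gripper_force: 1.0
tcp bed -0.0875140230023353 0.00012089061654239203 0.05048369128765602 yaw err -0.059181551837397706 [-1.07858011 -0.39990154 -0.06316475]
rail ((-102.72879028320312, -36.969520568847656), (10.319136619567871, 70.17717742919922), 89.9473648071289) 2830
rail ((-102.57599639892578, 37.5086669921875), (11.183847427368164, 71.21507263183594), 89.96539306640625) 2977
plaque ((-50.54936599731445, -0.7679085731506348), (6.2797369956970215, 15.392568588256836), 89.9295883178711) 299 0.04220409768615016
```

Run:
```python
from h import *
c=cap("top"); B=np.array([.5521,.0258]); a=-np.radians(3.365); X=np.array([np.cos(a),np.sin(a)])
P=cloud(c); h=masks(c); b=(h[...,0]>100)&(h[...,0]<130)&(h[...,1]>120)&(P[...,2]>.03)&(P[...,2]<.055); b[:140]=0;b[180:]=0;b[:,:240]=0;b[:,285:]=0
q=(ray(c,np.argwhere(b)[:,::-1],.045)[:,:2]-B)@X; print("stop front x",np.percentile(q,[0,2,98]))
I=c["pixels"][130:270,190:300,::-1]; cv2.imwrite("pics/t4.png",cv2.resize(I,None,fx=4.2,fy=4.2,interpolation=cv2.INTER_CUBIC))
```

```text
stop front x [0.09831795 0.09894553 0.13632482]
```

View pics/t4.png

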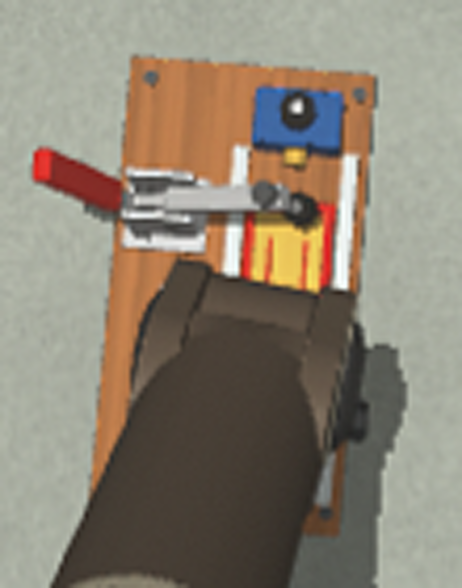

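The top view shows the plaque's front end just under the pad. The brass plunger, at (295,157), is still some 25 mm ahead of it. I continue gently.

```bash
python3 -m pendant '[{"offset":[-0.02,0,0],"turn":0,"claw":1},{"offset":[-0.04,0,0],"turn":0,"claw":1},{"offset":[-0.06,0,0],"turn":0,"claw":1},{"offset":[-0.08,0,0],"turn":0,"claw":1},{"offset":[-0.1,0,0],"turn":0,"claw":1}]'
for i in 1 ; do python3 -m pendant '[{"offset":[-0.01,0,0],"turn":0,"claw":1},{"offset":[-0.02,0,0],"turn":0,"claw":1},{"offset":[-0.03,0,0],"turn":0,"claw":1},{"offset":[-0.04,0,0],"turn":0,"claw":1}]'; done
python3 -m pendant '[{"offset":[-0.01,0,0],"turn":0,"claw":1},{"offset":[-0.02,0,0],"turn":0,"claw":1},{"offset":[-0.025,0,0],"turn":0,"claw":1}]'
```

```text
time: 11.35
position: [0.4768, 0.0303, 0.0505]
orientation: [[-0.998, 0.06, 0.0], [0.06, 0.998, -0.0], [-0.0, -0.0, -1.0]]
ft_force: [-4.9, 0.0, 3.1]
finger_gap: -0.0003
gripper_force: 1.9
time: 11.75
position: [0.4815, 0.03, 0.0505]
orientation: [[-0.998, 0.06, 0.0], [0.06, 0.998, -0.0], [-0.0, -0.0, -1.0]]
ft_force: [-1.5, 0.3, -0.2]
finger_gap: 0.0004
gripper_force: 0.9
time: 12.05
position: [0.4844, 0.0299, 0.0505]
orientation: [[-0.998, 0.06, -0.0], [0.06, 0.998, 0.0], [0.0, 0.0, -1.0]]
ft_force: [-3.2, 1.1, 1.0]
finger_gap: -0.0001
gripper_force: 1.6
```

```bash
python3 -m pendant '[{"offset":[-0.01,0,0],"turn":0,"claw":1},{"offset":[-0.02,0,0],"turn":0,"claw":1},{"offset":[-0.025,0,0],"turn":0,"claw":1}]' | grep -E "pos|force"
python3 -m pendant '[{"offset":[-0.01,0,0],"turn":0,"claw":1},{"offset":[-0.017,0,0],"turn":0,"claw":1}]'| grep -E "pos|force"
python3 -m pendant '[{"offset":[-0.01,0,0],"turn":0,"claw":1},{"offset":[-0.017,0,0],"turn":0,"claw":1}]'| grep -E "pos|force"
```

```text
position: [0.4877, 0.0297, 0.0505]
ft_force: [-1.3, 0.4, -1.0]
gripper_force: 0.8
position: [0.4891, 0.0296, 0.0505]
ft_force: [-3.4, -0.2, 3.4]
gripper_force: 2.1
position: [0.4915, 0.0294, 0.0505]
ft_force: [-1.9, -0.3, 0.8]
gripper_force: 1.3
```

Centre is now about x = 20 mm; I carry on in steps of 1 to 2 mm.

```bash
python3 -m pendant '[{"offset":[-0.008,0,0],"turn":0,"claw":1},{"offset":[-0.015,0,0],"turn":0,"claw":1}]'| grep -E "pos|ft_force"
python3 -m pendant '[{"offset":[-0.008,0,0],"turn":0,"claw":1},{"offset":[-0.008,0,0],"turn":0,"claw":1}]'| grep -E "pos|ft_force"
python3 -m pendant '[{"offset":[-0.008,0,0],"turn":0,"claw":1},{"offset":[-0.008,0,0],"turn":0,"claw":1}]'| grep -E "pos|ft_force"
```

```text
position: [0.4927, 0.0294, 0.0504]
ft_force: [-6.5, 1.6, 4.3]
position: [0.4939, 0.0293, 0.0504]
ft_force: [-3.4, 1.0, 1.6]
position: [0.4951, 0.0292, 0.0505]
ft_force: [-2.8, 0.1, -0.2]
```

```bash
python3 -m pendant '[{"offset":[-0.008,0,0],"turn":0,"claw":1},{"offset":[-0.008,0,0],"turn":0,"claw":1}]'| grep -E "pos|ft_force"
python3 -m pendant '[{"offset":[-0.008,0,0],"turn":0,"claw":1},{"offset":[-0.008,0,0],"turn":0,"claw":1}]'| grep -E "pos|ft_force"
python3 - <<'E'
from h import *
c=cap("side"); I=c["pixels"][170:270,210:350,::-1]; cv2.imwrite("pics/s5.png",cv2.resize(I,None,fx=5.5,fy=5.5,interpolation=cv2.INTER_CUBIC))
E
```

```text
position: [0.4963, 0.0291, 0.0504]
ft_force: [-2.6, 0.3, -0.8]
position: [0.4973, 0.0291, 0.0504]
ft_force: [-2.2, -0.4, -1.1]
```

View pics/s5.png

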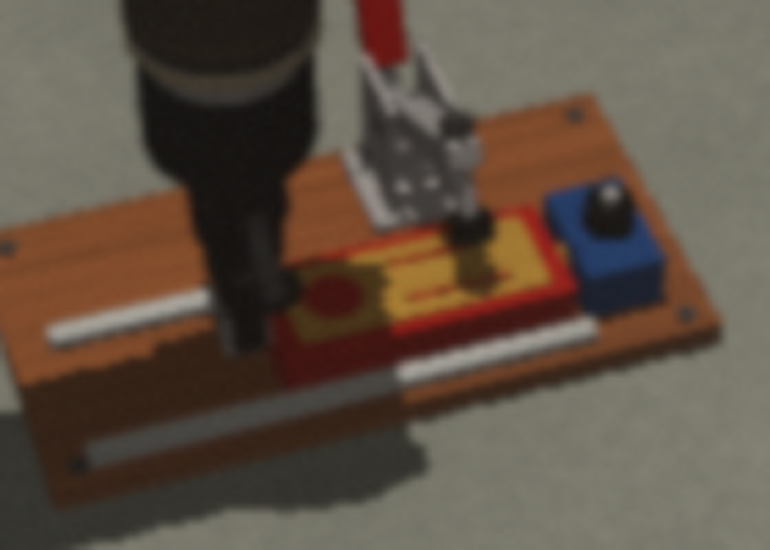

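The side view shows the plaque's front end only a few millimetres from the blue stop, with brass barely visible at (563,248). I continue in 1 mm steps.

```bash
for_note=1
python3 -m pendant '[{"offset":[-0.008,0,0],"turn":0,"claw":1},{"offset":[-0.008,0,0],"turn":0,"claw":1}]'| grep -E "pos|ft_force"
python3 -m pendant '[{"offset":[-0.008,0,0],"turn":0,"claw":1},{"offset":[-0.008,0,0],"turn":0,"claw":1}]'| grep -E "pos|ft_force"
```

```text
position: [0.4979, 0.029, 0.0505]
ft_force: [-3.5, 0.1, -0.1]
position: [0.4979, 0.029, 0.0504]
ft_force: [-6.2, 0.2, 4.4]
```

```bash
python3 -m pendant '[{"offset":[-0.008,0,0],"turn":0,"claw":1},{"offset":[-0.008,0,0],"turn":0,"claw":1}]'| grep -E "pos|ft_force"
```

```text
position: [0.498, 0.029, 0.0503]
ft_force: [-10.0, 0.1, 7.5]
```

```bash
python3 -m pendant '[{"offset":[-0.006,0,0],"turn":0,"claw":1},{"offset":[-0.006,0,0],"turn":0,"claw":1}]'| grep -E "pos|ft_force"
```

```text
position: [0.498, 0.0291, 0.0502]
ft_force: [-11.0, 0.5, 9.7]
```

The plaque has stopped dead at 11 N, so the plunger is home. I back off and rise, then check both the plaque and the handle.

```bash
python3 -m pendant '[{"offset":[0.08,0,0],"turn":0,"claw":1},{"offset":[0.15,0,0],"turn":0,"claw":1},{"offset":[0.15,0,-0.3],"turn":0,"claw":1},{"offset":[0.15,0,-0.7],"turn":0,"claw":1},{"offset":[0.15,0,-1],"turn":0,"claw":1},{"offset":[0.15,0,-1],"turn":0,"claw":1}]' | grep pos
python3 -m pendant '[{"offset":[0,0,-0.4],"turn":0,"claw":1},{"offset":[0,0,-0.75],"turn":0,"claw":1},{"offset":[-0.3,0.2,-0.75],"turn":0,"claw":1},{"offset":[-0.6,0.5,-0.75],"turn":0,"claw":1},{"offset":[-1,0.93,-0.75],"turn":0,"claw":1},{"offset":[-1,0.93,-0.75],"turn":0,"claw":1},{"offset":[-1,0.93,-0.75],"turn":0,"claw":1}]'
cat > hd.py <<'E'
from h import *
B=np.array([.5521,.0258]); a=-np.radians(3.365); X=np.array([np.cos(a),np.sin(a)]); Y=np.array([-X[1],X[0]])
s=env.get_obs(); p=s["position"]; print("tcp bed",(p[:2]-B)@X,(p[:2]-B)@Y,p[2],s["ft_force"])
for n in ("side","top"):
    c=cap(n); save(c,n+"_h.png"); P=cloud(c); h=masks(c)
    b=np.c_[(P[...,:2].reshape(-1,2)-B)@X,(P[...,:2].reshape(-1,2)-B)@Y,P[...,2].ravel()]
    m=((h[...,0]<6)|(h[...,0]>174)).ravel()&(h[...,1].ravel()>150)&(abs(b[:,0]-.05)<.03)&(b[:,1]>.1)&(b[:,1]<.26)&(b[:,2]>.02)&(b[:,2]<.2)
    q=b[m]; ang=np.arctan2(q[:,2]-.03,q[:,1]-.1); print(n,"handle",len(q),q.min(0),q.max(0),"ang",np.median(ang), "bedx",q[:,0].mean())
    m=(abs(b[:,2]-.041)<.005)&(abs(b[:,1])<.036)&(abs(b[:,0])<.12)&(h[...,1].ravel()>110)
    u=np.argwhere(m.reshape(420,560))[:,::-1]; q=ray(c,u,.041)[:,:2]-B; print(" plaque x",np.percentile(q@X,[1,99]),"y",np.percentile(q@Y,[1,99]))
E
python3 hd.py
```

```text
position: [0.4857, 0.0301, 0.1752]
time: 15.9
position: [0.6104, 0.1378, 0.2588]
orientation: [[-0.998, 0.055, 0.0], [0.055, 0.998, 0.0], [-0.0, 0.0, -1.0]]
ft_force: [1.0, -0.5, 0.5]
finger_gap: 0.0002
gripper_force: 0.0
tcp bed 0.051621912430136765 0.11520174111893348 0.2587586271788051 [ 0.99874084 -0.48282597  0.47428759]
side handle 216 [0.04262788 0.10918894 0.07307328] [0.06034297 0.15452687 0.15883216] ang 1.2482872471219664 bedx 0.05135445526366472
 plaque x [-0.04121955  0.11773143] y [-0.0348756   0.02834354]
top handle 68 [0.03862767 0.11080778 0.07279949] [0.0594229  0.12886268 0.12249925] ang 1.2750620626912395 bedx 0.04877102295617713
 plaque x [-0.04428303  0.1168699 ] y [-0.02990512  0.02751951]
```

```bash
python3 -m pendant '[{"offset":[0,-0.02,0.4],"turn":0,"claw":1},{"offset":[0,-0.02,0.75],"turn":0,"claw":1},{"offset":[0,-0.02,0.865],"turn":0,"claw":1},{"offset":[0,-0.02,0.865],"turn":0,"claw":1}]'
python3 -m pendant '[{"offset":[0,0.04,0],"turn":0,"claw":1},{"offset":[0,0.08,0],"turn":0,"claw":1},{"offset":[0,0.12,0],"turn":0,"claw":1},{"offset":[0,0.17,0.01],"turn":0,"claw":1},{"offset":[0,0.225,0.03],"turn":0,"claw":1},{"offset":[0,0.26,0.05],"turn":0,"claw":1}]'
python3 hd.py | grep -v plaque
```

```text
time: 16.4
position: [0.6075, 0.1307, 0.1553]
orientation: [[-0.998, 0.061, -0.003], [0.061, 0.998, -0.001], [0.003, -0.001, -1.0]]
ft_force: [1.1, 0.4, 0.6]
finger_gap: -0.0002
gripper_force: 0.0
time: 17.0
position: [0.6112, 0.1639, 0.151]
orientation: [[-0.998, 0.059, 0.001], [0.059, 0.998, 0.0], [-0.001, 0.001, -1.0]]
ft_force: [1.1, -1.2, 2.6]
finger_gap: -0.0
gripper_force: 1.0
tcp bed 0.05084435331023065 0.14133765947259375 0.1509898044264906 [ 1.10285785 -1.18390629  2.59905148]
side handle 120 [0.04392269 0.11338808 0.07004167] [0.06066296 0.14727459 0.12020065] ang 1.1203175142931245 bedx 0.05193385870896356
top handle 46 [0.03969587 0.11712639 0.06861364] [0.0561001  0.14379666 0.11076998] ang 1.1362215426410436 bedx 0.04614707595963021
```

```bash
python3 -m pendant '[{"offset":[0,0.07,0.04],"turn":0,"claw":1},{"offset":[0,0.13,0.09],"turn":0,"claw":1},{"offset":[0,0.2,0.15],"turn":0,"claw":1},{"offset":[0,0.26,0.225],"turn":0,"claw":1},{"offset":[0,0.31,0.3],"turn":0,"claw":1},{"offset":[0,0.355,0.385],"turn":0,"claw":1}]'
python3 hd.py
```

```text
time: 17.7
position: [0.6139, 0.208, 0.1054]
orientation: [[-0.998, 0.059, 0.002], [0.059, 0.998, 0.003], [-0.001, 0.003, -1.0]]
ft_force: [-3.0, 2.7, 15.9]
finger_gap: 0.0004
gripper_force: 6.7
tcp bed 0.05097763497685477 0.1855206469875981 0.10544534402548107 [-2.97303439  2.73483777 15.88827611]
side handle 115 [0.04287368 0.13667982 0.05061012] [0.06286191 0.21883496 0.09346063] ang 0.5561505611174542 bedx 0.05172056716542527
 plaque x [-0.04102441  0.11623518] y [-0.03437643  0.02857967]
top handle 68 [0.03588144 0.12538168 0.05073085] [0.05791185 0.17692258 0.16499958] ang 0.53887972209233 bedx 0.045787753013739364
 plaque x [-0.04395262  0.11679592] y [-0.02994111  0.0275202 ]
```

Working as planned; the handle is at about q = 0.95. I continue down over centre.

```bash
python3 -m pendant '[{"offset":[0,0.03,0.06],"turn":0,"claw":1},{"offset":[0,0.055,0.125],"turn":0,"claw":1},{"offset":[0,0.065,0.17],"turn":0,"claw":1},{"offset":[0,0.075,0.215],"turn":0,"claw":1}]'
python3 -m pendant '[{"offset":[0,0.003,0.02],"turn":0,"claw":1},{"offset":[0,0.006,0.04],"turn":0,"claw":1},{"offset":[0,0.006,0.04],"turn":0,"claw":1}]'
python3 hd.py
```

```text
time: 18.2
position: [0.6136, 0.2158, 0.0779]
orientation: [[-0.998, 0.059, -0.0], [0.059, 0.998, 0.001], [0.0, 0.001, -1.0]]
ft_force: [0.2, -0.3, 0.3]
finger_gap: 0.0004
gripper_force: 0.0
time: 18.5
position: [0.6134, 0.2149, 0.0731]
orientation: [[-0.998, 0.06, -0.001], [0.06, 0.998, -0.001], [0.001, -0.001, -1.0]]
ft_force: [0.1, -0.4, -0.5]
finger_gap: -0.0002
gripper_force: 0.0
tcp bed 0.050093111944834005 0.19234993588173602 0.07309073021834679 [ 0.09112497 -0.42765255 -0.48611768]
side handle 74 [0.04147217 0.13849596 0.033743  ] [0.06228989 0.24369626 0.11751054] ang 0.18678075186139648 bedx 0.050082623706209216
 plaque x [-0.04102781  0.11654505] y [-0.03502111  0.02861169]
top handle 53 [0.0357932  0.14100032 0.03626041] [0.05809595 0.18483331 0.12226863] ang 0.20716775424414116 bedx 0.04492669209953634
 plaque x [-0.04395024  0.11709678] y [-0.02990512  0.02757843]
```

```bash
python3 -m pendant '[{"offset":[0,0,0.01],"turn":0,"claw":1},{"offset":[0,0,0.02],"turn":0,"claw":1},{"offset":[0,0,0.02],"turn":0,"claw":1}]'
```

```text
time: 18.9
position: [0.6138, 0.2151, 0.0714]
orientation: [[-0.998, 0.06, -0.0], [0.06, 0.998, 0.0], [0.0, 0.0, -1.0]]
ft_force: [0.8, -0.6, -0.1]
finger_gap: 0.0005
gripper_force: 0.0
```

```bash
python3 -m pendant '[{"offset":[0,0,0.01],"turn":0,"claw":1},{"offset":[0,0,0.015],"turn":0,"claw":1},{"offset":[0,0,0.015],"turn":0,"claw":1}]'
```

```text
time: 19.2
position: [0.614, 0.2151, 0.0699]
orientation: [[-0.998, 0.06, 0.0], [0.06, 0.998, 0.0], [-0.0, 0.0, -1.0]]
ft_force: [-0.9, -0.2, 1.3]
finger_gap: 0.0
gripper_force: 1.0
```

```bash
python3 -m pendant '[{"offset":[0,0,0.01],"turn":0,"claw":1},{"offset":[0,0,0.01],"turn":0,"claw":1}]' | grep -E "pos|ft"
python3 -m pendant '[{"offset":[0,0,-0.2],"turn":0,"claw":1},{"offset":[0,0,-0.6],"turn":0,"claw":1},{"offset":[0,0,-1],"turn":0,"claw":1},{"offset":[0,0,-1],"turn":0,"claw":1}]' | grep pos
python3 -m pendant '[{"offset":[0.3,0.2,-0.4],"turn":0,"claw":1},{"offset":[0.6,0.4,-0.7],"turn":0,"claw":1},{"offset":[1,0.4,-0.7],"turn":0,"claw":1},{"offset":[1,0.4,-0.7],"turn":0,"claw":1}]'
python3 hd.py
python3 - <<'E'
import cv2
a=cv2.imread("pics/side_h.png")[160:270,200:350]; b=cv2.imread("pics/top_h.png")[130:270,180:300]
a=cv2.resize(a,(450,330),interpolation=2); b=cv2.resize(b,(283,330),interpolation=2); cv2.imwrite("pics/f.png",cv2.hconcat([a,b]))
E
```

```text
position: [0.6141, 0.2153, 0.0697]
ft_force: [-3.4, -1.2, 10.2]
position: [0.6175, 0.2156, 0.1955]
time: 20.2
position: [0.4934, 0.2726, 0.2735]
orientation: [[-0.998, 0.056, -0.001], [0.055, 0.998, 0.003], [0.001, 0.003, -1.0]]
ft_force: [-0.2, -0.6, -0.7]
finger_gap: 0.0003
gripper_force: 0.0
tcp bed -0.07310853952220363 0.24295387670405988 0.2734546903627014 [-0.23731775 -0.62411755 -0.72732718]
side handle 167 [0.04283876 0.14096801 0.03261292] [0.06287859 0.2379215  0.05138848] ang 0.1645779342542066 bedx 0.05176807703485453
 plaque x [-0.04102526  0.1171145 ] y [-0.03486596  0.0286196 ]
top handle 243 [0.0395783  0.13962578 0.03467511] [0.06121659 0.23401255 0.05397993] ang 0.15962300553093695 bedx 0.04986762417922277
 plaque x [-0.04406969  0.11710725] y [-0.02995963  0.02769398]
```

View pics/f.png

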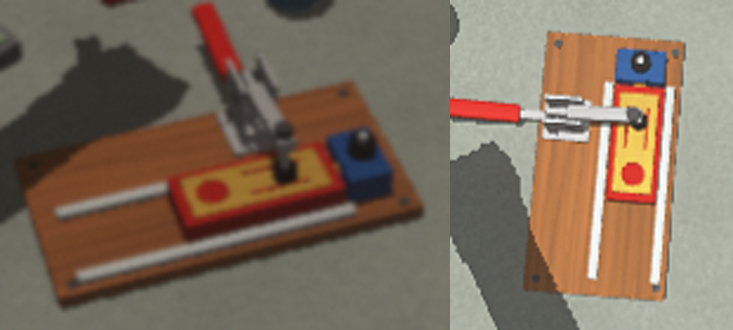

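The views show the handle flat at its stop, the pad on the plaque, and the plaque against the stop between the rails. The robot is clear of everything, so I hand the job in.

```bash
python3 -c "
from plant import env
print(env.finish_job())"
```

```text
the job is handed in; nothing more can be done
None
```

I handed the job in at about 20 s; the plaque lies flat and gold face up against the end stop, the plunger is home by feel (it stopped dead at 11 N), the clamp handle is over centre on its own stop, and the robot is clear with the other things not touched; the judge returned no verdict.

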